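# Tip two dosimeter crates, dispatch the stamped one

### The job

With the fingertips alone and without lifting anything, tip first the left-hand crate (as the robot sees it) and then the right-hand one back towards the robot against the metal stop rail, to about 55 degrees so that the underside shows, hold it up for a moment, and lower it gently flat again without letting it drop or fall over. Then push the crate that has the red round stamp underneath straight ahead until its far edge lies on the yellow dispatch line, square to it. Leave the other crate flat beside the rail, and do not disturb the other things on the bench.

Things in the scene. Friction and masses are not known exactly. Their poses are not given: they have to be found in the camera images.
- crate_a: light grey open-topped plastic crate with a blue rim band and blue floor, outside 130 (x) x 110 (y) x 60 mm high, walls and floor 4 mm thick, empty, loose, 0.25 to 0.5 kg. Origin: centre of its underside; x points from the rail to the line, y to the robot's left, z up. One of the two crates has the red stamp underneath, on either side of the bench
- crate_b: light grey open-topped plastic crate with a blue rim band and blue floor, outside 130 (x) x 110 (y) x 60 mm high, walls and floor 4 mm thick, empty, loose, 0.25 to 0.5 kg. Origin: centre of its underside; x points from the rail to the line, y to the robot's left, z up. One of the two crates has the red stamp underneath, on either side of the bench
- stamp (a point): centre of the red round stamp, 60 mm across, flat on the underside of one crate, on its centre line and 25 mm beyond its middle towards the line; hidden while that crate is flat (whichever crate this point lies under is the stamped one)
- crate_a_heel (a point): middle of the near (rail side) bottom edge of crate_a
- crate_a_toe (a point): middle of the far (line side) bottom edge of crate_a
- crate_b_heel (a point): middle of the near (rail side) bottom edge of crate_b
- crate_b_toe (a point): middle of the far (line side) bottom edge of crate_b
- rail: fixed aluminium stop rail on the robot's side of the crates, 16 (x) x 520 (y) x 12 mm high; origin at the centre of its underside, x points to the crates. The crates stand square to it, 3 to 20 mm beyond its far face. A crate against it, pushed towards the robot high on its near wall from inside, turns about its near bottom edge (which slides out up to 20 mm) and falls back by itself below 60 degrees
- line: yellow dispatch line flat on the bench beyond the crates, 30 mm wide (x) and 520 mm long (y), no height to speak of; origin at its centre, x across the line pointing away from the robot
- mug: white mug, rim 76 mm across, 95 mm tall, handle to its +y, loose; origin at the centre of its underside
- vial: amber glass jar with a brass cap, 40 mm across, 75 mm tall, loose; origin at the centre of its underside
- dish: shallow aluminium dish, 90 mm across, 16 mm tall, loose; origin at the centre of its underside
- badge: orange dosimeter badge lying flat, 50 x 35 x 12 mm, loose; origin at the centre of its underside
- weight: brass cylinder, 36 mm across, 40 mm tall, loose; origin at the centre of its underside
- eraser_block: green block, 30 x 60 x 20 mm, loose; origin at the centre of its underside
Mind the look-alikes: they are no part of the job. What is shaped like the crate_a but brown or orange is not meant.

How it is judged (in metres and radians):
On the way, in this order (a step that is already met when the one before it is completed fails the run):
1. the left-hand crate is tipped up at least 45 degrees about its near bottom edge, the other flat (((angle between crate_a's own z axis and vertical above 0.79 rad and height (world z) of crate_a_heel below 0.02 m and height (world z) of crate_a_toe above 0.06 m and angle between crate_b's own z axis and vertical below 0.1 rad and y of crate_a in the frame of crate_b above 0.05 m) or (angle between crate_b's own z axis and vertical above 0.79 rad and height (world z) of crate_b_heel below 0.02 m and height (world z) of crate_b_toe above 0.06 m and angle between crate_a's own z axis and vertical below 0.1 rad and y of crate_b in the frame of crate_a above 0.05 m))), for 0.3 s.
2. then the right-hand crate is tipped up at least 45 degrees about its near bottom edge, the left one flat again (((angle between crate_a's own z axis and vertical above 0.79 rad and height (world z) of crate_a_heel below 0.02 m and height (world z) of crate_a_toe above 0.06 m and angle between crate_b's own z axis and vertical below 0.1 rad and y of crate_a in the frame of crate_b below -0.05 m) or (angle between crate_b's own z axis and vertical above 0.79 rad and height (world z) of crate_b_heel below 0.02 m and height (world z) of crate_b_toe above 0.06 m and angle between crate_a's own z axis and vertical below 0.1 rad and y of crate_b in the frame of crate_a below -0.05 m))), for 0.3 s.
3. both crates are flat on the bench (angle between each of crate_a, crate_b's own z axis and vertical below 0.06 rad), for 0.1 s.
4. the stamped crate's far edge has been pushed to the line (x of crate_a_toe in the frame of line above -0.016 m), for 0.1 s.
At the end, for the whole second after the job is handed in: The middle of the stamped crate's far bottom edge is on the yellow line (within 16 mm of its centre line), the crate square to the line within 12 degrees; both crates are flat on the bench and at rest, the other one still beside the rail (its middle 50 to 130 mm beyond the rail's centre) (all of step 3 and x of crate_a_toe in the frame of line between -0.016 and 0.016 m and y of crate_a_toe in the frame of line between -0.24 and 0.24 m and angle between the x axis of crate_a and the x axis of line, either way round below 0.21 rad and height (world z) of each of crate_a, crate_b below 0.005 m and linear speed of each of crate_a, crate_b below 0.01 m/s and x of crate_b in the frame of rail between 0.05 and 0.13 m); the robot touches nothing.
It fails at once if a crate is lifted clear of the bench (near and far bottom edges both over 20 mm up) (height (world z) of each of crate_a_heel, crate_a_toe above 0.02 m or height (world z) of each of crate_b_heel, crate_b_toe above 0.02 m).
It fails at once if a crate falls over (past 75 degrees) (angle between any of crate_a, crate_b's own z axis and vertical above 1.31 rad).
It fails at once if a crate is let drop or is knocked over (turns faster than 6 rad/s) (angular speed of any of crate_a, crate_b above 6 rad/s).
It fails at once if the unstamped crate is pushed to the line (x of crate_b_toe in the frame of line above -0.016 m).
It fails at once if another thing on the bench is moved by more than 30 mm or knocked over (distance of any of mug, vial, dish, badge, weight, eraser_block from where it was at the start of the episode above 0.03 m or angle between any of mug, vial, dish, badge, weight, eraser_block's own z axis and vertical above 0.5 rad).
It also fails if it takes over 72 s, if anything falls off the work surface, if the arm or the gripper's body presses on something with over 40 N, if the wrist force passes 120 N, or if a joint passes its speed limit or range.

### The arm

A 6-joint arm with a two-finger parallel gripper is mounted at the origin on the work surface. World frame = base frame: x ahead of the robot, y to its left, z up, the work surface at z = 0. Lengths are in mm, angles in rad, forces in N, time in s.
With the tool pointing down it reaches from about 250 to 800 mm from the base axis. Payload 8.5 kg.
Tool frame: the origin (TCP) lies at the very end of the fingers, on their centre line; the grasp point (between the pads) lies 19 mm behind it; z points along the fingers, y is the line along which they close (so a half turn about z gives the same grasp; the last joint's range is limited). The gripper opens to 85 mm and grips with 20 to 120 N. Pads are 22 mm wide; open, the fingers measure 114 mm over their backs; the gripper's body (76 mm by 85 mm) begins 54 mm behind the grasp point. The pads swing forward as they close: fully open they stand 13 mm farther back than shut.
Start: joints at [1.214, 0.238, -0.013, 1.319, 0, 1.571], TCP at [183.354, 491.895, 231.276] pointing down, gripper open.
Joint ranges: [-2.66, 2.66], [-1.03, 1.9], [-1.14, 1.46], [-1.82, 2.27], [-1.45, 1.34], [-3.14, 3.14]. Speed limits (rad/s): [2.22, 2.22, 2.79, 3.14, 3.14, 3.14].

### API

Orientations are given as a unit quaternion [x, y, z, w].
In Python, from station import manip gives the robot as it stands.
- The arm moves only by the shell command python3 -m jog 'ROWS'. ROWS is JSON, a list of rows, each a list of 3 entries, a list of its own where there are three numbers: the finger opening in m, from 0 to 0.0854, then the shift along the tool's x, y, z in m, then the turn, a rotation vector about the tool's x, y, z in degrees. A call has 1 to 10 rows; each row shifts and turns the commanded pose from where the row before left it, along the tool's axes as they then stand; what a row does not reach is not made up. A row lasts 1/10 s, in which the tool goes at most 50 mm and 8.59 degrees, less where a joint would pass 70% of its speed; a pose out of reach is approached as far as the arm can. A call with a gripper value outside its range is refused whole. The fingers move at their own pace and stop on an object; the grip force is fixed at half the most. Time passes only in rows, so rows that do not move let the fingers close. It gives the time, the measured TCP pose, the force, the opening and the grip force at its end, in the units of the state.
- manip.state(): the state, without advancing time (a new reading comes with each control period).
- manip.capture(name): name is "scene" or "top" or "wrist"; returns a dict with "frame" (384x512x3 uint8, blue, green, red), "vfov" (degrees; the focal length in pixels is half the picture's height over the tangent of half this angle, whatever the lens; pixels are square), "cx", "cy" (the principal point, pixels), "T" (4x4, takes a point from camera to world coordinates); the wrist camera has in their place "tool_from_camera" (4x4, takes a point from camera to tool coordinates, whose origin is the TCP and whose axes are the flange's). Camera axes: x right, y down, z forward; pixel columns grow to the right and rows downward; lengths in mm; the calibration is good to about 2 mm. A picture is of the moment at which its call begins: read the wrist's pose just before it. There is no depth.
- manip.sign_off(): hands the job in; it is judged then, once.
The state is a dict: "time_s": time; "qpos": joint angles; "qd": joint speeds; "tau": joint torques, N m; "tool_pos": TCP position; "tcp_rot": TCP orientation; "ft_force": force on the tool from outside, world axes, zero at the start; "wrist_torque": the same for the moment, N m; "grip_width": finger opening in mm; "grasp_force": force on a finger pad.
Only numpy, scipy, OpenCV 4.12 (cv2) and the standard library are available. Lean on these libraries where they do the work, as an engineer would, in place of code of your own. Each camera call takes 0.05 s, during which the arm holds its last target. There are 200 camera calls.

## Working session

There is one attempt and no reset: what is moved stays moved. The work goes in short steps, Python scripts to look and compute and a shell command to move; the robot and the scene stay as the last step left them, time stands still between calls to the robot, and variables do not carry over. Pictures are saved under pics/ and viewed, at most 10 in all, crops included, and the job is handed in when it is done.

```bash
mkdir -p pics; ls
cat > h.py <<'E'
import numpy as np,cv2
from station import manip
def cap(n,fn=None):
    c=manip.capture(n)
    if fn: cv2.imwrite('pics/'+fn,c['frame'])
    return c
def ray(c,u,v,z,T=None):
    T=np.array(c['T'] if T is None else T)
    f=c['frame'].shape[0]/2/np.tan(np.radians(c['vfov']/2))
    d=T[:3,:3]@np.array([(u-c['cx'])/f,(v-c['cy'])/f,1]);o=T[:3,3]
    return o+d*(z-o[2])/d[2]
E
python3 - <<'E'
from h import *
print(manip.state())
a=cap('top','top.png');b=cap('scene','scene.png')
for c in(a,b):print(np.round(c['T'],3).tolist(),c['vfov'],c['cx'],c['cy'])
E
```

```text
pics
{'time_s': 0.0, 'qpos': array([ 1.21400962e+00,  2.38809443e-01, -1.42558274e-02,  1.31920761e+00,
        1.56542885e-05,  1.57080831e+00]), 'qd': array([-0.00036125,  0.00011437, -0.00272604, -0.00099616, -0.00124158,
        0.00055606]), 'tau': array([ 1.22251422e-03, -5.38775647e+01,  3.46438515e+01,  1.82473805e-02,
        2.66355710e-04,  1.98888517e-05]), 'tool_pos': array([183.21328733, 491.54649879, 230.66198316]), 'tcp_rot': array([ 1.77454506e-01,  9.84128728e-01, -7.25174322e-04, -1.38705169e-04]), 'ft_force': array([-0.59137365,  0.74858236,  0.83103618]), 'wrist_torque': array([0.04743123, 0.0045725 , 0.03086172]), 'grasp_force': 0.0, 'grip_width': 85.49021497639552}
[[-0.0, -0.998, 0.057, 395.775], [-1.0, -0.001, -0.018, 124.049], [0.018, -0.057, -0.998, 1493.838], [0.0, 0.0, 0.0, 1.0]] 42.09603695310204 256.4685499506608 185.20847146817727
[[0.326, 0.546, -0.772, 1358.343], [0.945, -0.208, 0.252, -172.656], [-0.023, -0.812, -0.584, 678.643], [0.0, 0.0, 0.0, 1.0]] 52.44228915766948 254.18521220078995 194.32348152287688
```

View pics/top.png

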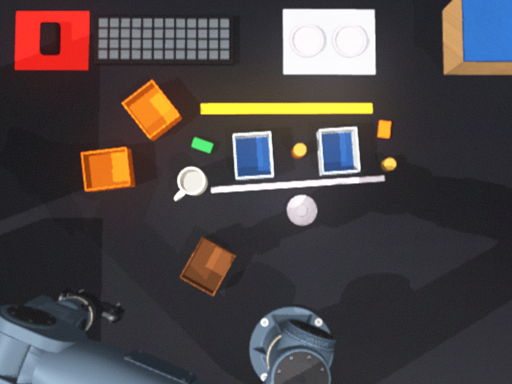

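View pics/scene.png

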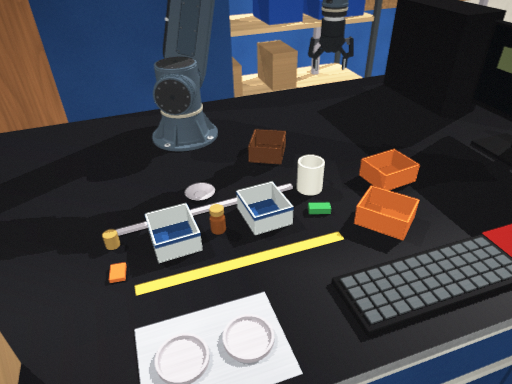

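The top view (image left is +y) shows the left crate near (253,155), the right crate near (339,150) and the vial between them at (299,150). The rail runs from (211,190) to (384,179), the line is at row ~108, the mug is at (191,181) and the weight is at (389,163). Next I'll measure these.

Run:
```python
from h import *
c=cap('top');f=c['frame'];hsv=cv2.cvtColor(f,cv2.COLOR_BGR2HSV)
def W(p,z):return ray(c,p[0],p[1],z)[:2]
def rect(m,z,nm,mina=40):
    for k in cv2.findContours(m,cv2.RETR_EXTERNAL,cv2.CHAIN_APPROX_NONE)[0]:
        if cv2.contourArea(k)<mina: continue
        P=np.array([W(p[0],z) for p in k],np.float32)
        r=cv2.minAreaRect(P);print(nm,np.round(r[0],1),np.round(r[1],1),round(r[2],1),'ext',P.min(0).round(),P.max(0).round())
        if nm in('rail','line'): print(cv2.boxPoints(r).round(1).tolist())
def roi(m,x0,x1,y0,y1):
    o=np.zeros_like(m);o[y0:y1,x0:x1]=m[y0:y1,x0:x1];return o
g=((hsv[...,1]<70)&(hsv[...,2]>110)).astype(np.uint8)*255
rect(roi(g,205,390,174,194),12,'rail')
y=cv2.inRange(hsv,(22,120,120),(35,255,255));rect(roi(y,190,385,98,118),0,'line')
b=cv2.bitwise_or(g,cv2.inRange(hsv,(95,60,40),(130,255,255)))
rect(roi(b,225,282,124,183),60,'L rim');rect(roi(b,310,367,120,178),60,'R rim')
fl=cv2.inRange(hsv,(100,120,30),(130,255,255))
rect(roi(fl,225,282,124,183),4,'L floor');rect(roi(fl,310,367,120,178),4,'R floor')
s=cv2.inRange(hsv,(5,120,100),(30,255,255))
rect(roi(s,288,310,140,160),75,'vial');rect(roi(s,380,400,154,172),40,'weight');rect(roi(s,374,395,118,140),12,'badge')
rect(roi(g,170,210,165,202),95,'mug');rect(roi(cv2.inRange(hsv,(45,100,60),(80,255,255)),188,216,135,155),20,'eraser')
rect(roi(g,284,322,194,228),16,'dish')
```

```text
rail [484.6 -23.9] [ 21.7 521.5] 3.9 ext [ 457. -284.] [511. 236.]
[[456.1000061035156, 235.5], [491.6000061035156, -284.79998779296875], [513.2000122070312, -283.29998779296875], [477.70001220703125, 236.89999389648438]]
rail [504.7 103.8] [ 17.9 116.2] 0.1 ext [496.  46.] [514. 162.]
[[495.70001220703125, 161.89999389648438], [495.79998779296875, 45.70000076293945], [513.7000122070312, 45.70000076293945], [513.5999755859375, 161.89999389648438]]
line [715.2   7.3] [ 36.8 522. ] 0.2 ext [ 696. -254.] [734. 268.]
[[695.9000244140625, 268.20001220703125], [697.7999877929688, -253.8000030517578], [734.5, -253.6999969482422], [732.7000122070312, 268.29998779296875]]
L rim [564.8 109.4] [139.4 115.3] 3.9 ext [492.  48.] [638. 170.]
R rim [ 579.4 -137.2] [138.5 123.1] 4.0 ext [ 507. -201.] [650. -74.]
L floor [568.4 109.4] [109.4  95.5] 4.2 ext [511.  60.] [626. 159.]
R floor [ 582.8 -145.4] [110.  87.] 4.3 ext [ 527. -193.] [ 639. -100.]
vial [576.3 -21.4] [43.1 43.4] 89.7 ext [555. -43.] [598.   0.]
weight [ 541.6 -290.4] [38. 44.] 26.4 ext [ 524. -312.] [ 562. -268.]
badge [ 651.2 -285.8] [42.3 57.7] 89.1 ext [ 623. -307.] [ 680. -264.]
mug [485.6 291.5] [ 86.1 104.1] 15.3 ext [431. 238.] [529. 333.]
eraser [600.4 260.3] [63.9 35.8] 71.6 ext [575. 227.] [623. 292.]
dish [407.3 -34.7] [92.  90.4] 44.8 ext [362. -81.] [454.  11.]
```

```bash
python3 -m jog '[[0,[0,0,0],[0,0,-8.1]],[0,[0,0,0],[0,0,-8.1]],[0,[0,0,0],[0,0,-8.1]],[0,[-0.027,-0.034,0],[0,0,0]],[0,[-0.027,-0.034,0],[0,0,0]],[0,[-0.027,-0.034,0],[0,0,0]],[0,[-0.027,-0.034,0],[0,0,0]],[0,[-0.027,-0.034,0],[0,0,0]],[0,[-0.027,-0.034,0],[0,0,0]],[0,[-0.027,-0.034,0],[0,0,0]]]'
cat >> h.py <<'E'
th0=np.radians(3.9)
R0=np.array([[np.cos(th0),-np.sin(th0)],[np.sin(th0),np.cos(th0)]])
C=np.array([484.6,-23.9])+R0@[8,0]   # point E on the rail's far face, rail axes
def where():
    s=manip.state();p=s['tool_pos'];from scipy.spatial.transform import Rotation as Ro
    R=Ro.from_quat(s['tcp_rot']).as_matrix();e=R0.T@(p[:2]-C)
    print('t',s['time_s'],'xe,yr,z',e.round(1),p[2].round(1),'tilt',np.degrees(np.arctan2(R[:2,2]@R0[:,0],-R[2,2])).round(1),'yaw',np.degrees(np.arctan2(R[1,1],R[0,1])).round(1),'F',s['ft_force'].round(1),'grip',round(s['grip_width'],1))
    return R,p,e
def to(xe,yr,z):
    R,p,e=where();w=np.r_[C+R0@[xe,yr],z];print('tool shift',(R.T@(w-p)).round(1))
E
python3 -c "
from h import *
to(55,127,150)"
```

```text
time_s: 1.15
tool_pos: [388.7, 265.6, 231.2]
tcp_rot: [-0.034, 0.999, -0.0, -0.0]
ft_force: [0.6, 0.1, -0.0]
grip_width: -0.4
grasp_force: 0.0
t 1.15 xe,yr,z [-83.9 295.4] 231.2 tilt -0.0 yaw 93.9 F [ 0.6  0.1 -0. ] grip -0.4
tool shift [-139.1 -168.3   81.2]
```

```bash
python3 -m jog '[[0,[-0.028,-0.034,0],[0,0,0]],[0,[-0.028,-0.034,0],[0,0,0]],[0,[-0.028,-0.034,0.01],[0,0,0]],[0,[-0.028,-0.034,0.035],[0,0,0]],[0,[-0.027,-0.032,0.036],[0,0,0]],[0,[0,0,0],[0,0,0]],[0,[0,0,0],[0,0,0]]]'
cat > traj.py <<'E'
import numpy as np
h=48.
def tcp(t):
    t=np.radians(t);p=t/2
    c=np.array([12*np.tan(t)+4*np.cos(t)-h*np.sin(t),4*np.sin(t)+h*np.cos(t)])
    return c+11*np.array([np.cos(p),np.sin(p)]),np.degrees(p)
if __name__=='__main__':
    T=list(range(0,60,5))
    for a,b in zip(T,T[1:]):
        (pa,fa),(pb,fb)=tcp(a),tcp(b);f=np.radians(fa);d=(pb-pa)
        print(b,'tcp',pb.round(1),'tilt',round(fb,1),'tool xz mm',round(-d[0]*np.cos(f)-d[1]*np.sin(f),1),round(d[0]*np.sin(f)-d[1]*np.cos(f),1))
E
python3 -c "
from h import *
to(55,127,48)
cap('scene','s2.png')
c=cap('wrist','w2.png');print(c['tool_from_camera'],c['vfov'])
";python3 traj.py
```

```text
time_s: 1.85
tool_pos: [531.4, 114.5, 156.6]
tcp_rot: [-0.033, 0.999, -0.0, -0.001]
ft_force: [-0.0, -0.2, 1.2]
grip_width: -0.0
grasp_force: 0.0
t 1.85 xe,yr,z [ 48.1 134.9] 156.6 tilt -0.2 yaw 93.8 F [-0.  -0.2  1.2] grip -0.0
tool shift [ -7.2  -7.9 108.6]
[[-9.74425984e-04 -9.46982455e-01 -3.21283801e-01  8.33354000e+01]
 [ 9.99999472e-01 -8.17474986e-04 -6.23408337e-04  2.36524760e-01]
 [ 3.27715287e-04 -3.21284238e-01  9.46982751e-01 -1.41254323e+02]
 [ 0.00000000e+00  0.00000000e+00  0.00000000e+00  1.00000000e+00]] 64.20284155317925
5 tcp [11.8 48.6] tilt 2.5 tool xz mm 3.2 -0.6
10 tcp [ 8.7 48.9] tilt 5.0 tool xz mm 3.1 -0.4
15 tcp [ 5.6 48.8] tilt 7.5 tool xz mm 3.1 -0.2
20 tcp [ 2.5 48.4] tilt 10.0 tool xz mm 3.1 0.1
25 tcp [-0.3 47.6] tilt 12.5 tool xz mm 3.0 0.3
30 tcp [-3.  46.4] tilt 15.0 tool xz mm 2.8 0.6
35 tcp [-5.4 44.9] tilt 17.5 tool xz mm 2.7 0.8
40 tcp [-7.4 43.1] tilt 20.0 tool xz mm 2.5 1.1
45 tcp [-9. 41.] tilt 22.5 tool xz mm 2.2 1.5
50 tcp [-9.9 38.6] tilt 25.0 tool xz mm 1.8 1.9
55 tcp [-10.1  35.9] tilt 27.5 tool xz mm 1.3 2.3
```

View pics/w2.png

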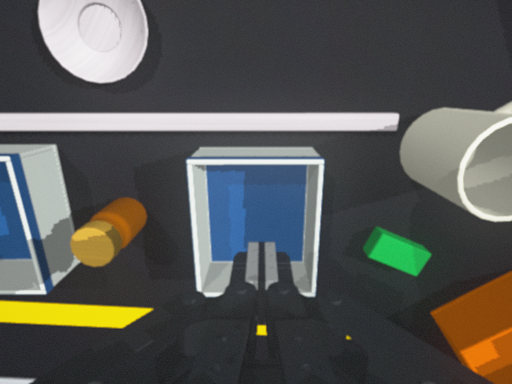

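The wrist view (up = robot side) shows the left crate centred at column ~256, with its near rim at row ~158 and near bottom edge at row ~148. The rail's far edge is at row ~130, and the closed fingers are over the crate at (261,245). I'll check this against the top-view numbers.

Run:
```python
from h import *
R,p,e=where()
c=cap('wrist')
f=c['frame'];print('col256 rows',[(r,*f[r,256]) for r in range(108,170,2)])
T=np.eye(4);T[:3,:3]=R;T[:3,3]=p;T=T@np.array(c['tool_from_camera'])
for n,u,v,z in[('rail far top',256,129.5,12),('rail near top',256,113,12),('near bottom edge',256,148,0),('near rim outer',256,157,60),('near rim inner',256,163,60),('rimL',187,162,60),('rimR',323,162,60)]:
    print(n,(R0.T@(ray(c,u,v,z,T)[:2]-C)).round(1))
```

```text
t 1.95 xe,yr,z [ 48.4 136.2] 158.3 tilt 0.0 yaw 93.9 F [-0.1  0.6 -0.4] grip -0.1
col256 rows [(108, np.uint8(73), np.uint8(67), np.uint8(66)), (110, np.uint8(72), np.uint8(67), np.uint8(67)), (112, np.uint8(146), np.uint8(142), np.uint8(147)), (114, np.uint8(229), np.uint8(226), np.uint8(231)), (116, np.uint8(234), np.uint8(232), np.uint8(236)), (118, np.uint8(231), np.uint8(228), np.uint8(232)), (120, np.uint8(229), np.uint8(226), np.uint8(230)), (122, np.uint8(226), np.uint8(223), np.uint8(228)), (124, np.uint8(229), np.uint8(226), np.uint8(231)), (126, np.uint8(227), np.uint8(225), np.uint8(229)), (128, np.uint8(221), np.uint8(218), np.uint8(223)), (130, np.uint8(147), np.uint8(143), np.uint8(147)), (132, np.uint8(67), np.uint8(64), np.uint8(62)), (134, np.uint8(69), np.uint8(68), np.uint8(68)), (136, np.uint8(77), np.uint8(74), np.uint8(76)), (138, np.uint8(80), np.uint8(76), np.uint8(73)), (140, np.uint8(75), np.uint8(74), np.uint8(71)), (142, np.uint8(80), np.uint8(75), np.uint8(72)), (144, np.uint8(77), np.uint8(76), np.uint8(73)), (146, np.uint8(139), np.uint8(140), np.uint8(136)), (148, np.uint8(182), np.uint8(186), np.uint8(178)), (150, np.uint8(178), np.uint8(180), np.uint8(174)), (152, np.uint8(175), np.uint8(180), np.uint8(175)), (154, np.uint8(174), np.uint8(177), np.uint8(173)), (156, np.uint8(138), np.uint8(116), np.uint8(99)), (158, np.uint8(162), np.uint8(134), np.uint8(112)), (160, np.uint8(241), np.uint8(243), np.uint8(239)), (162, np.uint8(238), np.uint8(239), np.uint8(236)), (164, np.uint8(148), np.uint8(134), np.uint8(119)), (166, np.uint8(124), np.uint8(89), np.uint8(64)), (168, np.uint8(122), np.uint8(88), np.uint8(60))]
rail far top [ -1.5 131.6]
rail near top [-16.2 131.7]
near bottom edge [ 17.8 131.2]
near rim outer [ 14.4 132.2]
near rim inner [ 19.3 132.2]
rimL [18.4 77.2]
rimR [ 18.5 185.6]
```

```bash
sed -i 's/R0@\[8,0\]/R0@[6.8,0]/' h.py; python3 -m jog '[[0,[-0.001,-0.005,0.03],[0,0,0]],[0,[0,0,0.03],[0,0,0]],[0,[0,0,0.03],[0,0,0]],[0,[0,0,0.015],[0,0,0]],[0,[0,0,0.004],[0,0,0]],[0,[0,0,0],[0,0,0]],[0,[0,0,0],[0,0,0]],[0,[0,0,0],[0,0,0]]]'; python3 -c "
from h import *
to(15,131.4,48)"
```

```text
time_s: 2.8
tool_pos: [533.9, 110.7, 49.9]
tcp_rot: [-0.034, 0.999, 0.0, 0.001]
ft_force: [1.0, 1.0, 0.3]
grip_width: -0.1
grasp_force: 0.0
t 2.8 xe,yr,z [ 51.6 131. ] 49.9 tilt 0.1 yaw 93.9 F [1.  1.  0.3] grip -0.1
tool shift [36.6  0.4  1.9]
```

```bash
python3 -m jog '[[0,[0.006,0,0],[0,0,0]],[0,[0.005,0,0],[0,0,0]],[0,[0.004,0,0],[0,0,0]],[0,[0.004,0,0],[0,0,0]],[0,[0.004,0,0.001],[0,0,0]],[0,[0.004,0,0.001],[0,0,0]],[0,[0.004,0,0],[0,0,0]],[0,[0.003,0,0],[0,0,0]],[0,[0.002,0,0],[0,0,0]],[0,[0,0,0],[0,0,0]]]'; python3 -c "
from h import *
to(15,131.4,48)"
```

```text
time_s: 3.8
tool_pos: [498.5, 108.2, 47.4]
tcp_rot: [-0.034, 0.999, 0.0, 0.001]
ft_force: [5.6, 0.3, 4.4]
grip_width: 0.1
grasp_force: 3.0
t 3.8 xe,yr,z [ 16.  130.8] 47.4 tilt 0.2 yaw 93.9 F [5.6 0.3 4.4] grip 0.1
tool shift [ 1.   0.6 -0.6]
```

```bash
python3 -m jog '[[0,[0.0025,0,-0.0004],[0,-1.5,0]],[0,[0.002,0,-0.0003],[0,-1.5,0]],[0,[0.002,0,-0.0002],[0,-1.5,0]],[0,[0.002,0,0],[0,-1.5,0]],[0,[0.0019,0,0],[0,-1.5,0]],[0,[0.0019,0,0],[0,-1.5,0]],[0,[0.0019,0,0.0001],[0,-1.5,0]],[0,[0.0018,0,0.0002],[0,-1.5,0]],[0,[0.0018,0,0.0003],[0,-1.5,0]],[0,[0.0017,0,0.0004],[0,-1.5,0]]]'; python3 -c "
from h import *
where()
a=cap('scene')['frame'][120:312,60:316];b=cap('wrist')['frame'];cv2.imwrite('pics/t1.png',np.hstack([cv2.resize(a,(512,384))[:,:400],b[:,112:]]))"
```

```text
time_s: 4.8
tool_pos: [480.2, 107.0, 45.7]
tcp_rot: [-0.033, 0.991, 0.005, 0.133]
ft_force: [4.9, -0.8, 7.0]
grip_width: 0.2
grasp_force: 3.7
t 4.8 xe,yr,z [ -2.3 130.9] 45.7 tilt 15.3 yaw 93.8 F [ 4.9 -0.8  7. ] grip 0.2
```

View pics/t1.png

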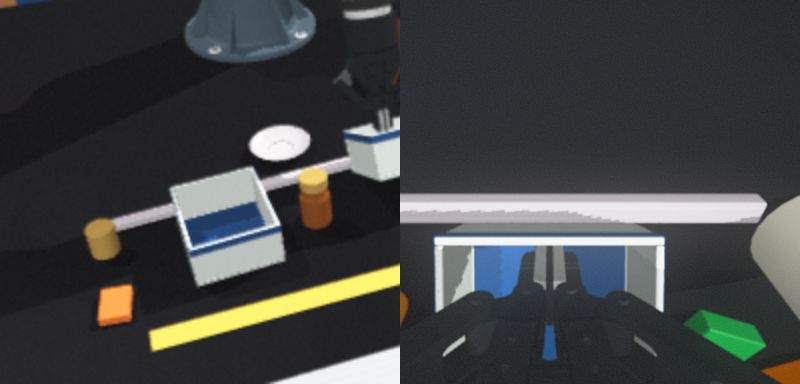

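The left half is cropped too far right, but it shows the left crate starting to tip by the fingers. The wrist half shows it level and centred against the rail (rim at row ~240). I'll continue the arc.

```bash
python3 -m jog '[[0,[0.0016,0,0.0004],[0,-1.5,0]],[0,[0.0016,0,0.0005],[0,-1.5,0]],[0,[0.0015,0,0.0006],[0,-1.5,0]],[0,[0.0014,0,0.0007],[0,-1.5,0]],[0,[0.0013,0,0.0009],[0,-1.5,0]],[0,[0.0012,0,0.001],[0,-1.5,0]],[0,[0.001,0,0.0012],[0,-1.5,0]],[0,[0,0,0],[0,0,0]]]'; python3 -c "
from h import *
where()
a=cap('scene')['frame'][100:292,180:330];cv2.imwrite('pics/t2.png',cv2.resize(a,None,fx=3,fy=3,interpolation=2))"
```

```text
time_s: 5.7
tool_pos: [470.7, 106.2, 36.2]
tcp_rot: [-0.033, 0.975, 0.008, 0.221]
ft_force: [4.3, 1.5, 2.4]
grip_width: -0.1
grasp_force: 2.3
t 5.7 xe,yr,z [-11.9 130.8] 36.2 tilt 25.5 yaw 93.9 F [4.3 1.5 2.4] grip -0.1
```

View pics/t2.png

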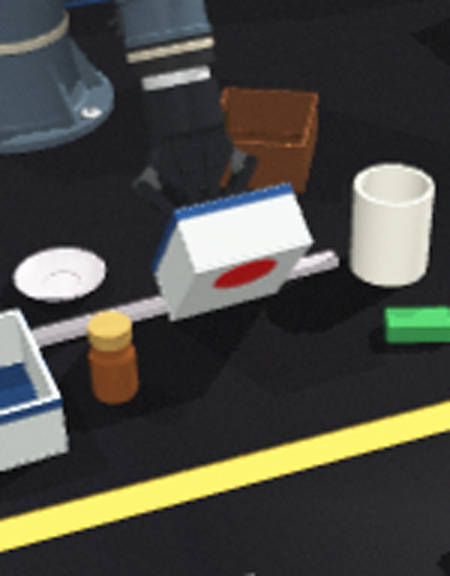

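The left crate is tipped up well over, and the red stamp shows under it at (245,273) in the crop. I'll compute the angle from its side-edge corners, (193,276) for the toe and (172,318) for the heel.

```bash
cat >> h.py <<'E'
def onplane(c,u,v,yr):
    T=np.array(c['T']);f=192/np.tan(np.radians(c['vfov']/2))
    d=T[:3,:3]@np.array([(u-c['cx'])/f,(v-c['cy'])/f,1]);o=T[:3,3]
    n=np.r_[R0[:,1],0];q=o+d*((yr-n[:2]@(C-o[:2])*-1-n@o+0) if 0 else ((n[:2]@C+yr-n@o)/(n@d)))
    return np.r_[R0[:,0]@(q[:2]-C),q[2]]
E
python3 - <<'E'
from h import *
c=cap('scene');where()
for yr,pts in((76,[(193,276),(172,318),(175,213)]),(186,[(312,243),(292,187)])):
    Q=[onplane(c,180+u/3,100+v/3,yr) for u,v in pts];print(np.round(Q,1).tolist())
    if yr==76: d=Q[0]-Q[1];print('tilt',np.degrees(np.arctan2(d[1],d[0])),np.hypot(*d))
E
```

```text
t 5.8 xe,yr,z [-10.9 130.9] 36.8 tilt 25.5 yaw 93.9 F [1.7 0.4 7.6] grip 0.2
[[84.3, 96.9], [21.7, 7.8], [46.7, 139.3]]
tilt 54.89632568268233 108.9209031796221
[[92.1, 104.7], [50.6, 139.5]]
```

Tilt comes out at about 52° (toe z ≈ 101, far rim z ≈ 139, both consistent). Hold, then lower.

```bash
python3 -m jog '[[0,[0,0,0],[0,0,0]],[0,[0,0,0],[0,0,0]],[0,[0,0,0],[0,0,0]],[0,[-0.001,0,-0.0012],[0,1.5,0]],[0,[-0.0012,0,-0.001],[0,1.5,0]],[0,[-0.0013,0,-0.0009],[0,1.5,0]],[0,[-0.0014,0,-0.0007],[0,1.5,0]],[0,[-0.0015,0,-0.0006],[0,1.5,0]],[0,[-0.0016,0,-0.0005],[0,1.5,0]],[0,[-0.0016,0,-0.0004],[0,1.5,0]]]'; python3 -m jog '[[0,[-0.0017,0,-0.0004],[0,1.5,0]],[0,[-0.0018,0,-0.0003],[0,1.5,0]],[0,[-0.0018,0,-0.0002],[0,1.5,0]],[0,[-0.0019,0,-0.0001],[0,1.5,0]],[0,[-0.0019,0,0],[0,1.5,0]],[0,[-0.0019,0,0],[0,1.5,0]],[0,[-0.002,0,0],[0,1.5,0]],[0,[0,0,0],[0,0,0]]]';python3 -c "
from h import *
where()"
```

```text
time_s: 6.8
tool_pos: [478.3, 106.6, 44.8]
tcp_rot: [-0.033, 0.991, 0.004, 0.13]
ft_force: [3.4, 1.0, 0.4]
grip_width: -0.1
grasp_force: 1.9
time_s: 7.6
tool_pos: [492.5, 107.6, 48.5]
tcp_rot: [-0.033, 0.999, 0.001, 0.04]
ft_force: [3.5, 0.4, 5.9]
grip_width: 0.2
grasp_force: 2.8
t 7.6 xe,yr,z [ 10.  130.7] 48.5 tilt 4.5 yaw 93.8 F [3.5 0.4 5.9] grip 0.2
```

```bash
python3 -m jog '[[0,[-0.0015,0,0.0002],[0,1.5,0]],[0,[-0.0015,0,0.0002],[0,1.5,0]],[0,[-0.0015,0,0.0002],[0,1.5,0]],[0,[-0.0015,0,0],[0,0,0]],[0,[-0.0015,0,0],[0,0,0]],[0,[-0.003,0,0],[0,0,0]],[0,[-0.006,0,0],[0,0,0]],[0,[-0.01,0,0],[0,0,0]],[0,[-0.01,0,0],[0,0,0]],[0,[0,0,0],[0,0,0]]]'; python3 -m jog '[[0,[0,0,-0.03],[0,0,0]],[0,[0,0,-0.04],[0,0,0]],[0,[0,0,-0.04],[0,0,0]],[0,[0,-0.03,0],[0,0,0]],[0,[0,-0.045,0],[0,0,0]],[0,[0,-0.045,0],[0,0,0]],[0,[0,-0.045,0],[0,0,0]],[0,[0,-0.045,0],[0,0,0]],[0,[0,-0.045,0],[0,0,0]],[0,[0,0,0],[0,0,0]]]';  python3 -m jog '[[0,[0,0,0],[0,0,0]],[0,[0,0,0],[0,0,0]],[0,[0,0,0],[0,0,0]]]'; python3 -c "
from h import *
R,p,e=where()
c=cap('wrist','w3.png')
T=np.eye(4);T[:3,:3]=R;T[:3,3]=p;T=T@np.array(c['tool_from_camera']);np.savez('w3.npz',T=T)
c=cap('top','top3.png')
"
```

```text
time_s: 8.6
tool_pos: [527.6, 109.9, 46.9]
tcp_rot: [-0.034, 0.999, -0.0, -0.001]
ft_force: [-0.2, 0.5, -0.2]
grip_width: 0.0
grasp_force: 0.0
time_s: 9.6
tool_pos: [543.4, -149.0, 156.9]
tcp_rot: [-0.031, 1.0, -0.0, -0.001]
ft_force: [-0.6, 0.4, -0.1]
grip_width: 0.3
grasp_force: 0.0
time_s: 9.9
tool_pos: [543.8, -143.2, 157.4]
tcp_rot: [-0.034, 0.999, 0.0, -0.0]
ft_force: [0.2, -0.3, 0.3]
grip_width: -0.2
grasp_force: 0.0
t 9.9 xe,yr,z [  44.1 -123. ] 157.4 tilt -0.0 yaw 94.0 F [ 0.2 -0.3  0.3] grip -0.2
```

View pics/w3.png

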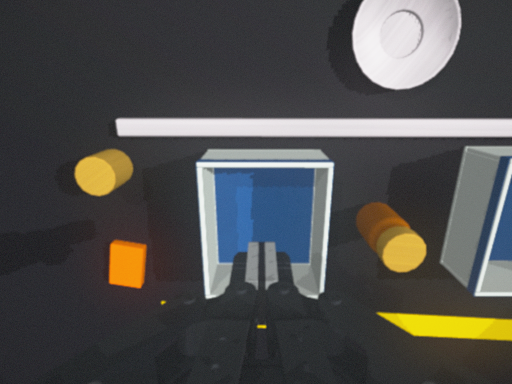

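The right crate has its near rim at row ~160-166 across columns 197-333, its bottom edge at row ~149, and the rail's far edge at row ~136. The left crate is flat again at the right edge of the view, and the weight and badge stand clear on the left.

Run:
```python
from h import *
c=cap('wrist');T=np.load('w3.npz')['T'];g=cv2.cvtColor(c['frame'],cv2.COLOR_BGR2GRAY)
print(g[116:172,262].tolist())
for n,u,v,z in[('rail far top',262,136,12),('near bottom edge',262,149,0),('rim inner',262,166,60),('rimL',197,163,60),('rimR',333,163,60)]:
    print(n,(R0.T@(ray(c,u,v,z,T)[:2]-C)).round(1))
to(50,-121.5,48)
```

```text
[68, 103, 164, 215, 227, 231, 232, 231, 230, 227, 225, 228, 226, 226, 226, 226, 223, 225, 220, 175, 104, 60, 56, 65, 62, 67, 66, 67, 64, 65, 67, 69, 91, 144, 180, 177, 174, 173, 176, 174, 175, 175, 159, 116, 84, 122, 208, 243, 243, 239, 222, 135, 79, 76, 74, 73]
rail far top [  -0.  -122.2]
near bottom edge [  14.2 -122.2]
rim inner [  17.1 -122.3]
rimL [  14.7 -174. ]
rimR [ 14.7 -65.8]
t 10.05 xe,yr,z [  44.3 -123.3] 157.6 tilt -0.0 yaw 93.9 F [ 0.   0.8 -0.3] grip -0.1
tool shift [ -5.7   1.8 109.6]
```

```bash
python3 -m jog '[[0,[-0.004,0.003,0.03],[0,0,0]],[0,[0,0,0.03],[0,0,0]],[0,[0,0,0.03],[0,0,0]],[0,[0,0,0.015],[0,0,0]],[0,[0,0,0.004],[0,0,0]],[0,[0,0,0],[0,0,0]],[0,[0.006,0,0],[0,0,0]],[0,[0.006,0,0],[0,0,0]],[0,[0.004,0,0],[0,0,0]],[0,[0.003,0,0],[0,0,0]]]'; python3 -c "
from h import *
to(15,-120,48)"
```

```text
time_s: 11.05
tool_pos: [528.8, -142.7, 49.2]
tcp_rot: [-0.034, 0.999, -0.0, 0.001]
ft_force: [2.8, 0.9, -0.2]
grip_width: -0.2
grasp_force: 1.2
t 11.05 xe,yr,z [  29.3 -121.5] 49.2 tilt 0.1 yaw 93.8 F [ 2.8  0.9 -0.2] grip -0.2
tool shift [14.3  1.5  1.2]
```

```bash
python3 -m jog '[[0,[0.003,0,0.0005],[0,0,0]],[0,[0.003,0,0.0005],[0,0,0]],[0,[0.003,0,0],[0,0,0]],[0,[0.002,0,0],[0,0,0]],[0,[0.002,0,0],[0,0,0]],[0,[0,0,0],[0,0,0]]]'; python3 -c "
from h import *
to(15,-120,48)"
```

```text
time_s: 11.65
tool_pos: [515.5, -143.5, 47.5]
tcp_rot: [-0.034, 0.999, -0.0, -0.0]
ft_force: [4.1, -1.2, 4.2]
grip_width: -0.2
grasp_force: 2.2
t 11.65 xe,yr,z [  15.9 -121.5] 47.5 tilt -0.0 yaw 93.8 F [ 4.1 -1.2  4.2] grip -0.2
tool shift [ 0.9  1.5 -0.5]
```

Same state as with the left crate, so I'll use the same arc.

```bash
python3 -m jog '[[0,[0.0025,0,-0.0004],[0,-1.5,0]],[0,[0.002,0,-0.0003],[0,-1.5,0]],[0,[0.002,0,-0.0002],[0,-1.5,0]],[0,[0.002,0,0],[0,-1.5,0]],[0,[0.0019,0,0],[0,-1.5,0]],[0,[0.0019,0,0],[0,-1.5,0]],[0,[0.0019,0,0.0001],[0,-1.5,0]],[0,[0.0018,0,0.0002],[0,-1.5,0]],[0,[0.0018,0,0.0003],[0,-1.5,0]],[0,[0.0017,0,0.0004],[0,-1.5,0]]]'; python3 -m jog '[[0,[0.0016,0,0.0004],[0,-1.5,0]],[0,[0.0016,0,0.0005],[0,-1.5,0]],[0,[0.0015,0,0.0006],[0,-1.5,0]],[0,[0.0014,0,0.0007],[0,-1.5,0]],[0,[0.0013,0,0.0009],[0,-1.5,0]],[0,[0.0012,0,0.001],[0,-1.5,0]],[0,[0.001,0,0.0012],[0,-1.5,0]],[0,[0,0,0],[0,0,0]]]'; python3 -c "
from h import *
where()
a=cap('scene')['frame'][110:302,90:330];cv2.imwrite('pics/t3.png',cv2.resize(a,None,fx=3,fy=3,interpolation=2))"
```

```text
time_s: 12.65
tool_pos: [496.5, -144.5, 45.3]
tcp_rot: [-0.033, 0.991, 0.005, 0.131]
ft_force: [1.9, 0.0, 5.4]
grip_width: 0.2
grasp_force: 2.5
time_s: 13.45
tool_pos: [488.5, -144.9, 36.6]
tcp_rot: [-0.033, 0.975, 0.008, 0.22]
ft_force: [2.9, 1.5, 1.1]
grip_width: -0.2
grasp_force: 1.9
t 13.45 xe,yr,z [ -11.1 -121. ] 36.6 tilt 25.5 yaw 93.8 F [2.9 1.5 1.1] grip -0.2
```

View pics/t3.png

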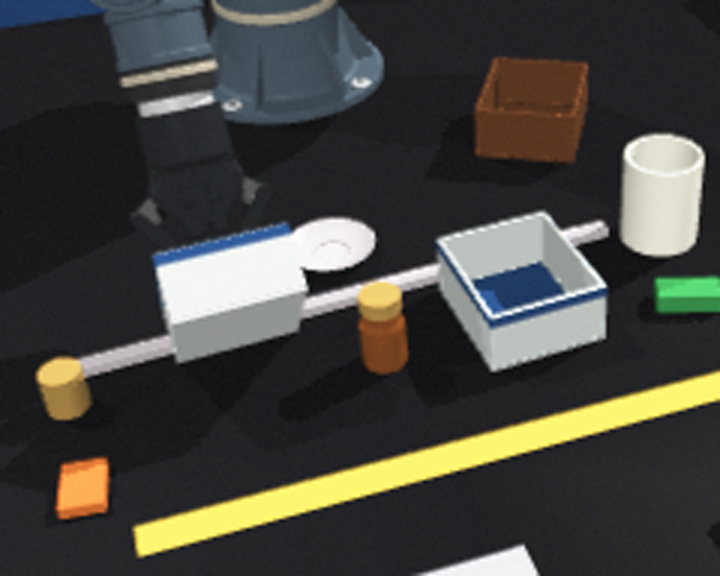

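The right crate is tipped with no stamp on its underside (toe edge (168,322)-(304,292), far rim (156,258)). The left crate is flat at the rail and nothing else has moved. Angle check:

Run:
```python
from h import *
c=cap('scene');where()
for yr,pts in((-175,[(168,322),(177,362)]),(-65,[(304,292),(299,330),(290,226)])):
    print(np.round([onplane(c,90+u/3,110+v/3,yr) for u,v in pts],1).tolist())
```

```text
t 13.55 xe,yr,z [ -10.1 -121.1] 37.2 tilt 25.5 yaw 93.9 F [1.8 0.9 6. ] grip -0.1
[[53.7, 74.9], [43.4, 23.2]]
[[81.3, 90.1], [29.8, 10.8], [62.7, 144.9]]
```

```bash
python3 -m jog '[[0,[0.0006,0,0.0008],[0,-1,0]],[0,[0.0006,0,0.0008],[0,-1,0]],[0,[0,0,0],[0,0,0]]]'
python3 - <<'E'
from h import *
c=cap('scene','sc4.png');where()
f=c['frame'];cv2.imwrite('pics/t4.png',cv2.resize(f[170:250,130:220],None,fx=6,fy=6,interpolation=cv2.INTER_CUBIC))
E
```

```text
time_s: 13.85
tool_pos: [489.0, -145.2, 35.1]
tcp_rot: [-0.033, 0.971, 0.008, 0.237]
ft_force: [3.4, -0.4, 2.8]
grip_width: 0.1
grasp_force: 2.1
t 13.9 xe,yr,z [ -10.3 -121.4] 35.3 tilt 27.5 yaw 93.9 F [ 2.2 -0.3  5.1] grip -0.3
```

View pics/t4.png

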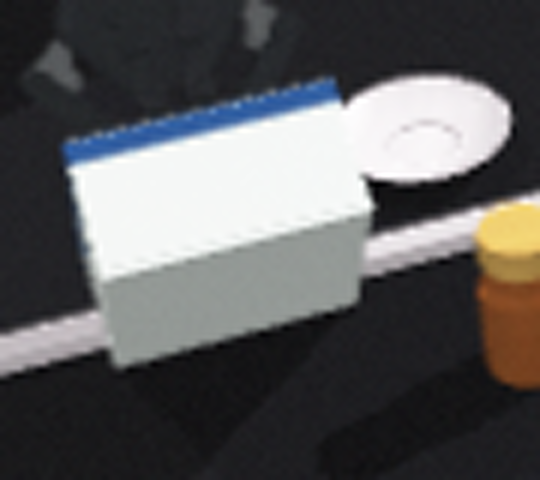

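The crop shows toe corners (102,278) and (372,208), heel corners (118,366) and (357,305), and far rim corners (65,145) and (335,80).

Run:
```python
from h import *
c=cap('scene')
for yc in(-121,-124,-118):
    for s,pts in((-55,[(102,278),(118,366),(65,145)]),(55,[(372,208),(357,305),(335,80)])):
        Q=np.array([onplane(c,130+(u+.0)/6,170+v/6,yc+s) for u,v in pts])
        print(yc,s,Q.round().tolist(),np.degrees(np.arctan2(*(Q[0]-Q[1])[::-1])).round(),'wall',np.degrees(np.arctan2(*(Q[0]-Q[2]))).round())
```

```text
-121 -55 [[141.0, 142.0], [101.0, 68.0], [96.0, 173.0]] 62.0 wall 125.0
-121 55 [[100.0, 112.0], [31.0, 9.0], [61.0, 150.0]] 56.0 wall 134.0
-124 -55 [[208.0, 193.0], [172.0, 125.0], [167.0, 221.0]] 62.0 wall 125.0
-124 55 [[116.0, 124.0], [48.0, 23.0], [78.0, 161.0]] 56.0 wall 134.0
-118 -55 [[73.0, 92.0], [30.0, 10.0], [24.0, 126.0]] 62.0 wall 125.0
-118 55 [[85.0, 100.0], [14.0, -5.0], [44.0, 139.0]] 56.0 wall 134.0
```

Tilt is about 56°, it has been held, and it's within limits. Now lower gently.

```bash
python3 -m jog '[[0,[-0.0006,0,-0.0008],[0,1,0]],[0,[-0.0006,0,-0.0008],[0,1,0]],[0,[-0.001,0,-0.0012],[0,1.5,0]],[0,[-0.0012,0,-0.001],[0,1.5,0]],[0,[-0.0013,0,-0.0009],[0,1.5,0]],[0,[-0.0014,0,-0.0007],[0,1.5,0]],[0,[-0.0015,0,-0.0006],[0,1.5,0]],[0,[-0.0016,0,-0.0005],[0,1.5,0]],[0,[-0.0016,0,-0.0004],[0,1.5,0]]]'; python3 -m jog '[[0,[-0.0017,0,-0.0004],[0,1.5,0]],[0,[-0.0018,0,-0.0003],[0,1.5,0]],[0,[-0.0018,0,-0.0002],[0,1.5,0]],[0,[-0.0019,0,-0.0001],[0,1.5,0]],[0,[-0.0019,0,0],[0,1.5,0]],[0,[-0.0019,0,0],[0,1.5,0]],[0,[-0.002,0,0],[0,1.5,0]],[0,[0,0,0],[0,0,0]]]'; python3 -m jog '[[0,[-0.0015,0,0.0002],[0,1.5,0]],[0,[-0.0015,0,0.0002],[0,1.5,0]],[0,[-0.0015,0,0.0002],[0,1.5,0]],[0,[-0.0015,0,0],[0,0,0]],[0,[-0.0015,0,0],[0,0,0]],[0,[-0.003,0,0],[0,0,0]],[0,[-0.006,0,0],[0,0,0]],[0,[-0.01,0,0],[0,0,0]],[0,[-0.01,0,0],[0,0,0]],[0,[0,0,0],[0,0,0]]]'; python3 -m jog '[[0,[0,0,-0.03],[0,0,0]],[0,[0,0,-0.04],[0,0,0]],[0,[0,0,-0.04],[0,0,0]],[0,[0,0.03,0],[0,0,0]],[0,[0,0.045,0],[0,0,0]],[0,[0,0.045,0],[0,0,0]],[0,[0,0.045,0],[0,0,0]],[0,[0,0.045,0],[0,0,0]],[0,[0,0.042,0],[0,0,0]],[0,[0,0,0],[0,0,0]]]'; python3 -m jog '[[0,[0,0,0],[0,0,0]],[0,[0,0,0],[0,0,0]],[0,[0,0,0],[0,0,0]]]'
python3 - <<'E'
from h import *
R,p,e=where()
c=cap('wrist');f=c['frame']
T=np.eye(4);T[:3,:3]=R;T[:3,3]=p;T=T@np.array(c['tool_from_camera']);np.savez('w5.npz',T=T)
t=cap('top')['frame'];cv2.imwrite('pics/m5.png',np.hstack([f,np.pad(cv2.resize(t[80:240,180:420],None,fx=1.2,fy=1.2),((0,192),(0,0),(0,0)))]))
E
```

```text
time_s: 14.85
tool_pos: [496.5, -144.4, 45.4]
tcp_rot: [-0.034, 0.991, 0.005, 0.129]
ft_force: [2.8, 0.5, 0.8]
grip_width: 0.1
grasp_force: 1.4
time_s: 15.65
tool_pos: [510.3, -143.7, 49.0]
tcp_rot: [-0.034, 0.999, 0.001, 0.039]
ft_force: [2.7, 0.5, 4.9]
grip_width: -0.2
grasp_force: 2.0
time_s: 16.65
tool_pos: [546.3, -141.2, 47.8]
tcp_rot: [-0.034, 0.999, 0.0, -0.0]
ft_force: [-0.0, -0.4, 0.3]
grip_width: -0.1
grasp_force: 0.0
time_s: 17.65
tool_pos: [527.4, 114.2, 157.9]
tcp_rot: [-0.036, 0.999, 0.0, -0.001]
ft_force: [-0.1, -0.4, -1.0]
grip_width: -0.1
grasp_force: 0.0
time_s: 17.95
tool_pos: [528.5, 108.9, 158.3]
tcp_rot: [-0.033, 0.999, -0.0, -0.0]
ft_force: [0.2, -0.4, 0.2]
grip_width: 0.1
grasp_force: 0.0
t 17.95 xe,yr,z [ 46.  129.5] 158.3 tilt -0.0 yaw 93.8 F [ 0.2 -0.4  0.2] grip 0.1
```

View pics/m5.png

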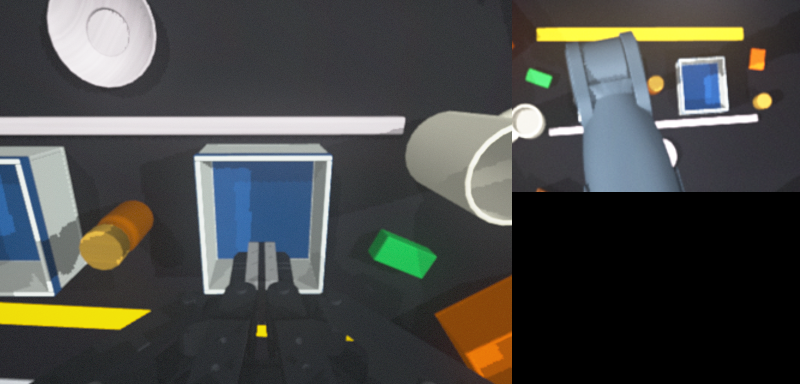

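Both crates are flat. The left crate's near bottom edge is at row ~145 with its rim across columns 195-332, and the mug, vial and eraser stand where they were. Now I'll work out the push.

Run:
```python
from h import *
c=cap('wrist');T=np.load('w5.npz')['T'];g=cv2.cvtColor(c['frame'],cv2.COLOR_BGR2GRAY);print(g[130:166,262].tolist())
for n,u,v,z in[('bottom near',263,145,0),('rim inner',263,161,60),('rim L',195,157,60),('rim R',332,157,60)]:
    q=ray(c,u,v,z,T);print(n,q.round(1),(R0.T@(q[:2]-C)).round(1))
R,p,e=where()
h=ray(c,263,145,0,T)[:2];ctr=h+R0@[65,0];toe=h+R0@[130,0];print('ctr',ctr,'toe',toe,'go from TCP',p)
```

```text
[226, 224, 220, 182, 123, 75, 65, 69, 69, 72, 75, 70, 86, 124, 165, 175, 176, 176, 176, 176, 179, 174, 153, 99, 109, 187, 237, 243, 242, 235, 201, 119, 79, 79, 78, 77]
bottom near [494.8 108.4   0. ] [ 12.3 131.3]
rim inner [497.6 108.3  60. ] [ 15.1 131. ]
rim L [497.9  54.3  60. ] [11.7 77.1]
rim R [490.8 162.7  60. ] [ 12.1 185.7]
t 18.1 xe,yr,z [ 46.2 129.7] 158.4 tilt -0.0 yaw 93.8 F [ 0.1  0.6 -0. ] grip -0.2
ctr [559.60424489 112.83393324] toe [624.45372301 117.25492713] go from TCP [528.63320373 109.06141665 158.36232735]
```

```bash
python3 -m jog '[[0.04,[-0.023,0.003,0],[0,0,3.7]],[0.04,[-0.023,0.003,0],[0,0,0]],[0.04,[0,0,0],[0,0,0]],[0.04,[0,0,0.03],[0,0,0]],[0.04,[0,0,0.035],[0,0,0]],[0.04,[0,0,0.035],[0,0,0]],[0.04,[0,0,0.02],[0,0,0]],[0.04,[0,0,0.01],[0,0,0]],[0.04,[0,0,0.006],[0,0,0]],[0.04,[0,0,0],[0,0,0]]]'; python3 -m jog '[[0.04,[0,0,0],[0,0,0]],[0.04,[-0.01,0,0],[0,0,0]],[0.04,[-0.008,0,0],[0,0,0]],[0.04,[-0.006,0,0],[0,0,0]],[0.04,[-0.004,0,0],[0,0,0]],[0.04,[-0.004,0,0],[0,0,0]],[0.04,[-0.004,0,0],[0,0,0]],[0.04,[-0.004,0,0],[0,0,0]],[0.04,[-0.004,0,0],[0,0,0]],[0.04,[0,0,0],[0,0,0]]]';python3 -c "
from h import *
R,p,e=where();print(p)"
```

```text
time_s: 19.1
tool_pos: [574.3, 117.4, 22.5]
tcp_rot: [-0.001, 1.0, -0.0, -0.0]
ft_force: [-0.6, 0.9, 0.1]
grip_width: 39.9
grasp_force: 0.0
time_s: 20.1
tool_pos: [617.9, 117.7, 22.2]
tcp_rot: [-0.001, 1.0, -0.0, -0.001]
ft_force: [-1.4, -0.2, 1.0]
grip_width: 39.9
grasp_force: 1.2
t 20.1 xe,yr,z [135.8 132.2] 22.2 tilt -0.1 yaw 90.2 F [-1.4 -0.2  1. ] grip 39.9
[617.87596605 117.72821785  22.17416602]
```

Contact is made. I'll push another ~72 mm, stopping short of 700.

```bash
python3 -m jog '[[0.04,[-0.006,0,0],[0,0,0]],[0.04,[-0.008,0,0],[0,0,0]],[0.04,[-0.008,0,0],[0,0,0]],[0.04,[-0.008,0,0],[0,0,0]],[0.04,[-0.008,0,0],[0,0,0]],[0.04,[-0.008,0,0],[0,0,0]],[0.04,[-0.008,0,0],[0,0,0]],[0.04,[-0.008,0,0],[0,0,0]],[0.04,[-0.006,0,0],[0,0,0]],[0.04,[-0.004,0,0],[0,0,0]]]'; python3 -m jog '[[0.04,[0,0,0],[0,0,0]],[0.04,[0,0,0],[0,0,0]]]'
python3 - <<'E'
from h import *
R,p,e=where();print(p)
c=cap('wrist','w6.png');f=cap('scene')['frame']
T=np.eye(4);T[:3,:3]=R;T[:3,3]=p;T=T@np.array(c['tool_from_camera']);np.savez('w6.npz',T=T)
cv2.imwrite('pics/s6.png',cv2.resize(f[170:290,190:370],None,fx=4,fy=4,interpolation=2))
E
```

```text
time_s: 21.1
tool_pos: [690.8, 117.9, 22.3]
tcp_rot: [-0.001, 1.0, -0.0, -0.0]
ft_force: [-4.3, 0.0, -1.0]
grip_width: 40.2
grasp_force: 1.5
time_s: 21.3
tool_pos: [690.9, 118.0, 22.7]
tcp_rot: [-0.001, 1.0, 0.0, 0.001]
ft_force: [-0.5, 0.2, 0.2]
grip_width: 40.2
grasp_force: 0.0
t 21.3 xe,yr,z [208.6 127.6] 22.7 tilt 0.1 yaw 90.2 F [-0.5  0.2  0.2] grip 40.2
[690.87146018 118.02649486  22.73576626]
```

View pics/s6.png

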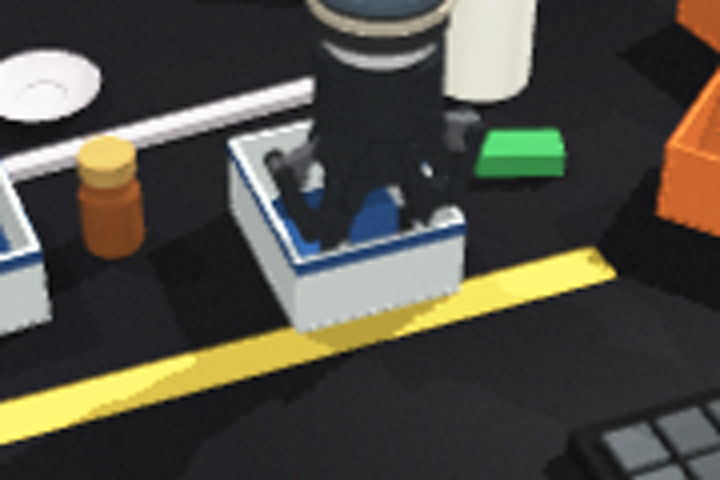

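The crate's far bottom edge runs from (302,331) to (463,287) in the crop, lying on the near part of the line and square to it. Measuring it against the line:

Run:
```python
from h import *
c=cap('scene')
for u,v in((302,331),(463,287)):
    print('toe',ray(c,190+u/4,170+v/4,0).round(1))
m=cv2.inRange(cv2.cvtColor(c['frame'],cv2.COLOR_BGR2HSV),(22,120,100),(35,255,255));m[:230]=0;m=m
for col in(150,180,210,230,340,335):
    r=np.where(m[:,col])[0]
    if len(r):print(col,[ray(c,col,x,0)[:2].round(1).tolist() for x in(r.min()-.5,r.max()+.5)])
```

```text
toe [704.2  66.    0. ]
toe [702.7 175.6   0. ]
150 [[696.5, -214.4], [729.3, -218.2]]
180 [[695.9, -144.8], [729.4, -150.8]]
210 [[695.3, -72.4], [729.5, -80.7]]
230 [[696.0, -22.7], [727.5, -31.8]]
340 [[705.2, 272.0], [728.8, 258.8]]
335 [[693.7, 263.7], [727.7, 245.2]]
```

The toe is ~9 mm short of the line's centre, so I'll push that and withdraw.

```bash
python3 -m jog '[[0.04,[-0.003,0,0],[0,0,0]],[0.04,[-0.003,0,0],[0,0,0]],[0.04,[-0.003,0,0],[0,0,0]],[0.04,[0,0,0],[0,0,0]],[0.04,[0,0,0],[0,0,0]],[0.04,[0.01,0,0],[0,0,0]],[0.04,[0.02,0,0],[0,0,0]],[0.04,[0,0,0],[0,0,0]],[0.04,[0,0,-0.03],[0,0,0]],[0.04,[0,0,-0.04],[0,0,0]]]'; python3 -m jog '[[0.04,[0,0,-0.05],[0,0,0]],[0.04,[0,0,-0.05],[0,0,0]],[0.04,[0.05,0,0],[0,0,0]],[0.04,[0.05,0,0],[0,0,0]],[0.04,[0.05,0,0],[0,0,0]],[0.04,[0.05,0,0],[0,0,0]],[0.04,[0.05,0,0],[0,0,0]],[0.04,[0,0,0],[0,0,0]],[0.04,[0,0,0],[0,0,0]]]'
python3 - <<'E'
from h import *
where();f=cap('scene')['frame'];t=cap('top')['frame']
cv2.imwrite('pics/f7.png',np.vstack([cv2.resize(f[150:290,120:370],None,fx=2.4,fy=2.4,interpolation=2),cv2.resize(t[85:195,170:410],(600,275),interpolation=2)[:260]]))
E
```

```text
time_s: 22.45
tool_pos: [668.6, 117.7, 91.3]
tcp_rot: [-0.001, 1.0, -0.0, -0.002]
ft_force: [1.1, 0.2, 0.2]
grip_width: 40.3
grasp_force: 0.0
time_s: 23.35
tool_pos: [419.7, 117.5, 193.5]
tcp_rot: [-0.002, 1.0, 0.0, 0.001]
ft_force: [-0.3, -0.1, 0.4]
grip_width: 40.0
grasp_force: 0.0
t 23.35 xe,yr,z [-61.9 145.5] 193.5 tilt 0.2 yaw 90.2 F [-0.3 -0.1  0.4] grip 40.0
```

View pics/f7.png

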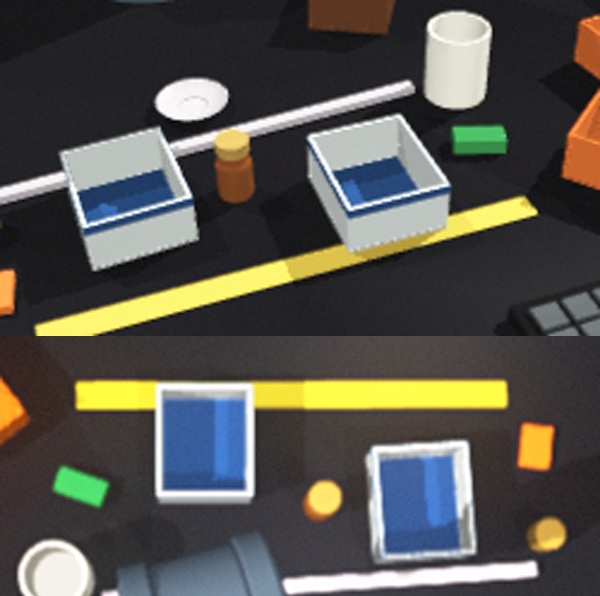

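The stamped crate's far edge now lies mid-line and square: (353,251)-(446,228) in the scene crop. The other crate is flat by the rail and everything else is undisturbed. One last numeric check, and the script hands in if it's good.

Run:
```python
from h import *
c=cap('scene');q=[ray(c,120+u/2.4,150+v/2.4,0) for u,v in((353,251),(446,228))];print(np.round(q,1))
if all(abs(x[0]-713.5)<8 for x in q): print(manip.sign_off())
```

```text
[[711.5  67.4   0. ]
 [713.6 170.7   0. ]]
the job is handed in; nothing more can be done
None
```

I handed the job in: both crates were tipped to about 52–56° and lowered flat, and the stamped one (left-hand) was pushed until its far edge measured within about 3 mm of the dispatch line's centre, square to it. The other crate is flat by the rail and nothing else had visibly moved; sign-off gave no verdict.

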